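# Pack the reagent kit's bottles into the carrier tray

### The arm

A 6-joint arm with a two-finger parallel gripper is mounted at the origin on the work surface. World frame = base frame: x ahead of the robot, y to its left, z up, the work surface at z = 0. Lengths are in m, angles in rad, forces in N, time in s.
With the tool pointing down it reaches from about 0.35 to 0.975 m from the base axis. Payload 4.9 kg.
Tool frame: the origin (TCP) lies at the very end of the fingers, on their centre line; the grasp point (between the pads) lies 19 mm behind it; x points along the fingers, y is the direction in which the jaws open and shut, and the axes are right-handed (so a half turn about x gives the same grasp; the last joint's range is limited). The gripper opens to 85 mm and grips with 20 to 120 N. Pads are 22 mm wide; open, the fingers measure 114 mm over their backs; the gripper's body (76 mm by 85 mm) begins 54 mm behind the grasp point. The pads swing forward as they close: fully open they stand 13 mm farther back than shut.
Start: joints at [-1.405, 0.053, 1.613, -0, 1.476, -0.119], TCP at [0.176, -0.6, 0.231] pointing down, gripper open.
Joint ranges: [-3.01, 3.01], [-1.01, 2.22], [0.06, 2.58], [-1.02, 4.17], [0.09, 2.62], [-3.14, 3.14]. Speed limits (rad/s): [2.57, 2.57, 3.14, 3.14, 3.14, 3.14].

### API

Orientations are given as a unit quaternion [w, x, y, z].
In Python, from plant import manip gives the robot as it stands.
- The arm moves only by the tool play_rows, never from a script. Its argument "plan" is a list of rows, each a list of 5 numbers: the shift along the tool's x, y, z in mm, then the turn about the tool's x in rad, then the closure, from -1 (fully open) to 1 (shut). A call has 1 to 8 rows; each row is the pose to reach, as a shift and turn from the pose commanded when the call began, along the tool's axes at that moment; what a row does not reach only later rows make up. A row lasts 1/8 s, in which the tool goes at most 62.5 mm and 10.7 degrees, less where a joint would pass 70% of its speed; a pose out of reach is approached as far as the arm can. A call with a gripper value outside its range is refused whole. The fingers move at their own pace and stop on an object; the grip force is fixed at half the most. Time passes only in rows, so rows that repeat a pose let the fingers close. It gives the time, the measured TCP pose, the force and the opening at its end, in the units of the state.
- manip.state(): the state, without advancing time (a new reading comes with each control period).
- manip.grab_frame(name): name is "scene" or "top" or "wrist"; returns a dict with "img" (400x640x3 uint8, red, green, blue), "range_z" (400x640 float32, m along the optical axis (not along the pixel's ray), 0 where there is no reading), "fx", "fy", "cx", "cy" (pixels), "origin" and "rotation" of the camera in the world. Camera axes: x right, y up, looking along -z (the intrinsics and any distortion apply to the point x, -y, -z); pixel columns grow to the right and rows downward; lengths in m; the calibration is good to about 2 mm. A picture is of the moment at which its call begins.
- manip.job_done(): hands the job in, once; it reports no verdict.
The state is a dict: "time": time; "joint_pos": joint angles; "joint_vel": joint speeds; "joint_efforts": joint torques, N m; "tool_pos": TCP position; "tool_rot": TCP orientation; "contact_force": force on the tool from outside, world axes, zero at the start; "ft_torque": the same for the moment, N m; "gripper_width": opening from 0.0 (shut) to 1.0 (fully open).
Only numpy, scipy, OpenCV 4.12 (cv2) and the standard library are available. Lean on these libraries where they do the work, as an engineer would, in place of code of your own. Each camera call takes 0.05 s, during which the arm holds its last target. There are 200 camera calls.

### The job

Pack the reagent kit for the cold room: stand its four bottles (the square one and the large, medium and small round ones, all with plain flat-topped narrow caps) upright in the carrier tray, each right down in the foam well of its own shape and size. The broad-capped jar and the bottle with the pointed dropper tip look similar but belong to the bench: leave them where they stand, and do not tip any bottle over.

Things in the scene. Friction and masses are not known exactly. Their poses are not given: they have to be found in the camera images.
- square_bottle: Kit bottle, square: body 50 x 50 mm with rounded edges and 68 mm high, sides along its x and y axes; shoulder up to 76 mm; narrow neck; round cap 28 mm across from 79 mm up to the top at 97 mm. About 150 g (+-30 %). Off-white plastic, paper label, blue screw cap. Origin: centre of its underside; z up. Stands loose on the bench.
- large_bottle: Kit bottle, large round: body 50 mm across and 66 mm high; shoulder up to 77 mm; narrow neck; cap 28 mm across from 80 mm up to the flat top at 98 mm. About 150 g (+-30 %). Off-white plastic, paper label, blue screw cap. Origin: centre of its underside; z up. Stands loose on the bench.
- medium_bottle: Kit bottle, medium round: body 39 mm across and 56 mm high; shoulder up to 65 mm; narrow neck; cap 26 mm across from 68 mm up to the flat top at 86 mm. About 80 g (+-30 %). Off-white plastic, paper label, blue screw cap. Origin: centre of its underside; z up. Stands loose on the bench.
- small_bottle: Kit bottle, small round: body 25 mm across and 36 mm high; shoulder up to 40 mm; cap 20 mm across from 41 mm up to the flat top at 56 mm. About 30 g (+-30 %). Off-white plastic, paper label, blue screw cap. Origin: centre of its underside; z up. Stands loose on the bench.
- wide_jar: Not of the kit: wide-mouth jar with the large bottle's body (50 mm across), but with a broad cap 44 mm across from 72 to 92 mm. About 150 g. Off-white plastic, paper label, blue screw cap. Origin: centre of its underside; z up. Stands loose on the bench.
- dropper_bottle: Not of the kit: dropper bottle with the medium bottle's body (39 mm across), but on its cap (26 mm across, 64 to 76 mm) stands a pointed white dropper tip up to 100 mm. About 80 g. Off-white plastic, paper label, blue screw cap. Origin: centre of its underside; z up. Stands loose on the bench.
- block_square: Charcoal foam block 84 x 84 x 30 mm in the white carrier tray, with one square well 64 x 64 mm, sides along its x and y axes. Fixed, in a row with the other three along its y axis, in any order. The well goes right through; the bottle stands on the tray's floor. Origin: centre of the well at that floor (5 mm above the bench); z up; foam top 30 mm and tray rim 31 mm above the origin.
- block_large: Charcoal foam block 84 x 84 x 30 mm in the white carrier tray, with one round well 64 mm across. Fixed, in a row with the other three along its y axis, in any order. The well goes right through; the bottle stands on the tray's floor. Origin: centre of the well at that floor (5 mm above the bench); z up; foam top 30 mm and tray rim 31 mm above the origin.
- block_medium: Charcoal foam block 84 x 84 x 30 mm in the white carrier tray, with one round well 52 mm across. Fixed, in a row with the other three along its y axis, in any order. The well goes right through; the bottle stands on the tray's floor. Origin: centre of the well at that floor (5 mm above the bench); z up; foam top 30 mm and tray rim 31 mm above the origin.
- block_small: Charcoal foam block 84 x 84 x 30 mm in the white carrier tray, with one round well 40 mm across. Fixed, in a row with the other three along its y axis, in any order. The well goes right through; the bottle stands on the tray's floor. Origin: centre of the well at that floor (5 mm above the bench); z up; foam top 30 mm and tray rim 31 mm above the origin.
There are look-alikes about, which are no part of the job. Leave any blue or pink look-alike of the block_large alone.

How it is judged:
By the outcome, as a careful person would: the job done as asked, in the order asked, and still so for the second after the job is handed in, with the robot touching nothing.
It also fails if it takes over 102 s, if anything falls off the work surface, if the arm or the gripper's body presses on something with over 40 N, if the wrist force passes 120 N, or if a joint passes its speed limit or range.

## Working session

There is one attempt and no reset: what is moved stays moved. The work goes in short steps, Python scripts to look and compute and a tool call to move; the robot and the scene stay as the last step left them, time stands still between calls to the robot, and variables do not carry over. Pictures are saved under pics/ and viewed, about 12 in all and at most 16, crops included, and the job is handed in when it is done.

Besides the shell and the picture viewer there is one more tool, called after "Request:" by a JSON object that holds its "op" and its "data", one argument or row to a line. play_rows: Moves the arm, as the interface text tells. Its arguments: {"type":"object","properties":{"plan":{"type":"array"}},"required":["plan"]}

```bash
ls; mkdir -p pics
python3 - <<'E'
from plant import manip
import cv2,numpy as np
print(manip.state())
for n in("top","scene"):
    f=manip.grab_frame(n); np.savez(f'pics/{n}0.npz',**f)
    cv2.imwrite(f'pics/{n}0.png',f['img'][:,:,::-1])
    print(n,f['fx'],f['fy'],f['cx'],f['cy'],f['origin'],f['rotation'],[k for k in f])
E
```

```text
pics
{'time': 0.0, 'joint_pos': array([-1.40500868e+00,  5.33526836e-02,  1.61430173e+00, -1.93083292e-05,
        1.47601898e+00, -1.18986109e-01]), 'joint_vel': array([ 0.00032445,  0.00157618,  0.00112016, -0.00148846,  0.00109572,
        0.00071271]), 'joint_efforts': array([-9.43952473e-04, -3.93683982e+01, -3.70180714e+01, -1.64454414e-04,
        6.89217442e-03, -1.57369209e-05]), 'tool_pos': array([ 0.17548616, -0.59919921,  0.23006101]), 'tool_rot': array([-0.09960816, -0.69992646, -0.10107875,  0.69997447]), 'contact_force': array([-0.24895365,  0.12587982,  0.25287627]), 'ft_torque': array([0.01562014, 0.05219723, 0.02087864]), 'gripper_width': 0.9997298291896404}
top 389.4767640208079 389.4767640208079 309.3872245334795 201.7466680404272 [ 4.99289927e-01 -7.40807988e-04  9.12439485e-01] [ 0.70870317  0.05939964 -0.05636333 -0.70073867] ['img', 'range_z', 'fx', 'fy', 'cx', 'cy', 'origin', 'rotation']
scene 414.7696980487096 414.7696980487096 322.56024436488104 197.4260122616126 [ 0.96313365 -0.68589725  0.51746585] [0.85494455 0.46932539 0.110362   0.19137326] ['img', 'range_z', 'fx', 'fy', 'cx', 'cy', 'origin', 'rotation']
```

View pics/top0.png

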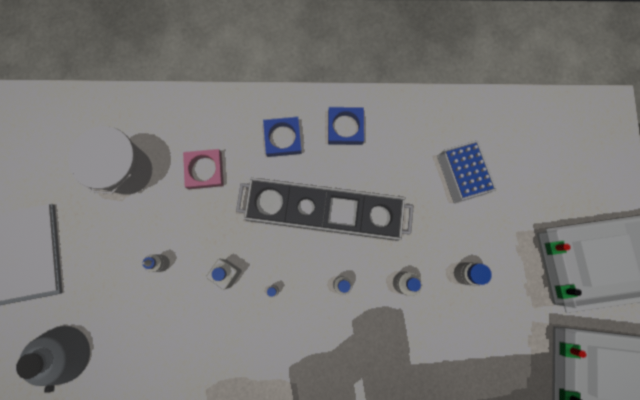

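View pics/scene0.png

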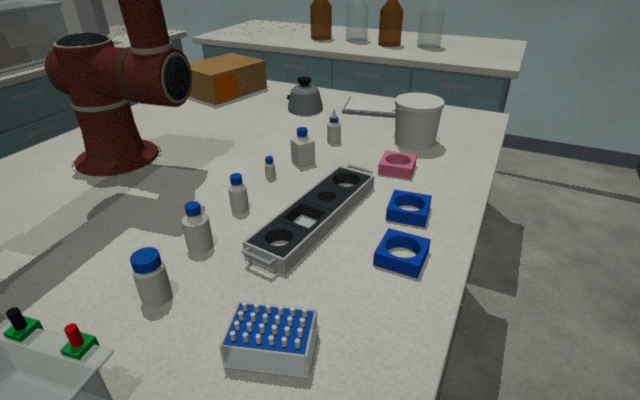

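Top view: image right is −y and up is +x. From left to right the bottles are the dropper (150,263), square (220,273), small (272,291), medium (343,285), large (411,284) and broad-capped jar (478,272). The foam wells are large (270,201), small (307,206), square (343,211) and medium (380,215). The blue and pink rings are the look-alike blocks.

Candidates: the large bottle is (411,284), not (478,272), which has the broad cap. The medium is (343,285), not (150,263), which has the tip. I'll measure these and confirm them in an enlarged crop.

```bash
cat > h.py <<'E'
import numpy as np,cv2
from scipy.spatial.transform import Rotation as R
def rot(q): return R.from_quat(np.roll(q,-1)).as_matrix()
def ray(f,uv):
    uv=np.atleast_2d(np.asarray(uv,float))
    d=np.c_[(uv[:,0]-f['cx'])/f['fx'],-(uv[:,1]-f['cy'])/f['fy'],-np.ones(len(uv))]
    return d@rot(f['rotation']).T
def onz(f,uv,z):
    d=ray(f,uv); o=f['origin']; return o+d*((z-o[2])/d[:,2])[:,None]
def cloud(f):
    v,u=np.mgrid[:400,:640]; d=ray(f,np.c_[u.ravel(),v.ravel()])
    return (f['origin']+d*f['range_z'].ravel()[:,None]).reshape(400,640,3)
E
python3 - <<'E'
from h import *
f=np.load('pics/top0.npz'); P=cloud(f); img=f['img']; hsv=cv2.cvtColor(img,cv2.COLOR_RGB2HSV)
print('table z',np.median(P[240:260,300:500,2]))
blue=((hsv[...,0]>95)&(hsv[...,0]<130)&(hsv[...,1]>110)&(hsv[...,2]>40)).astype(np.uint8)
H=dict(drop=.076,square=.097,small=.056,medium=.086,large=.098,jar=.092)
px=dict(drop=(150,263),square=(220,273),small=(272,291),medium=(343,285),large=(411,284),jar=(478,272))
for n,(u,v) in px.items():
    m=np.zeros_like(blue);m[v-18:v+18,u-18:u+18]=blue[v-18:v+18,u-18:u+18]
    z=P[...,2]; t=(m>0)
    vv,uu=np.nonzero(t); (c,rr)=cv2.minEnclosingCircle(np.c_[uu,vv].astype(np.float32))
    t2=t&(z>np.percentile(z[t],90)-.006); vv,uu=np.nonzero(t2)
    ce=[uu.mean(),vv.mean()]
    print(n,'n',t.sum(),t2.sum(),'circ',np.round(c,1),round(rr,1),'top c',np.round(ce,1),'z90',np.percentile(z[t],90).round(4),'xyz',onz(f,ce,H[n])[0].round(4),onz(f,c,H[n])[0].round(4),'diam',round(2*np.sqrt(t2.sum()/np.pi)*(0.912-H[n])/389*1000,1))
# foam
z=P[...,2]; g=img.max(2)
top=((g<75)&(z>.028)&(z<.042)).astype(np.uint8); m=np.zeros_like(top); m[165:255,225:425]=top[165:255,225:425]
m=cv2.morphologyEx(m,cv2.MORPH_OPEN,np.ones((2,2),np.uint8))
cs,hi=cv2.findContours(m,cv2.RETR_CCOMP,cv2.CHAIN_APPROX_NONE)
for c,h in zip(cs,hi[0]):
    if cv2.contourArea(c)<40: continue
    Q=onz(f,c[:,0],.035)[:,:2].astype(np.float32)
    r=cv2.minAreaRect(Q); M=cv2.moments(c); ce=(M['m10']/M['m00'],M['m01']/M['m00'])
    print('hole' if h[3]>=0 else 'outer',np.round(ce,1),'rect',np.round(r[0],4),np.round(r[1],4),round(r[2],2),'cent',onz(f,ce,.035)[0].round(4),'circ',cv2.minEnclosingCircle(Q)[1])
# square bottle orientation
s=z[255:292,203:240]; b=((z>.05)&(z<.08)).astype(np.uint8)
mm=np.zeros_like(b); mm[250:295,200:243]=b[250:295,200:243]
vv,uu=np.nonzero(mm); print('sq body', cv2.minAreaRect(onz(f,np.c_[uu,vv],.068)[:,:2].astype(np.float32)))
a=cv2.resize(img[235:310,125:505][:, :],None,fx=2.1,fy=2.1,interpolation=cv2.INTER_CUBIC)
s=np.load('pics/scene0.npz')['img'][95:315,110:360]; s=cv2.resize(s,None,fx=1.9,fy=1.9,interpolation=cv2.INTER_CUBIC)
o=np.zeros((a.shape[0]+s.shape[0],798,3),np.uint8); o[:a.shape[0],:a.shape[1]]=a; o[a.shape[0]:,:s.shape[1]]=s
q=cv2.resize(img[253:293,200:240],(300,300)); o[a.shape[0]:a.shape[0]+300,485:785]=q
cv2.imwrite('pics/crop1.png',o[:600,:,::-1])
from plant import manip
print(rot(manip.state()['tool_rot']).round(4))
E
```

```text
table z 0.0011916495338688549
drop n 37 37 circ [148.3 262.7] 5.4 top c [150.  262.4] z90 0.0789 xyz [0.5032 0.3409 0.076 ] [0.5026 0.3444 0.076 ] diam 14.8
square n 121 121 circ [218.1 273.7] 6.1 top c [218.2 273.7] z90 0.0999 xyz [0.4818 0.1897 0.097 ] [0.4818 0.1899 0.097 ] diam 26.0
small n 51 51 circ [271.3 291.7] 4.0 top c [271.3 291.5] z90 0.0586 xyz [0.4447 0.0832 0.056 ] [0.4443 0.0833 0.056 ] diam 17.7
medium n 100 100 circ [343.7 285.9] 5.6 top c [343.8 285.9] z90 0.0888 xyz [ 0.4597 -0.0698  0.086 ] [ 0.4597 -0.0697  0.086 ] diam 24.0
large n 135 133 circ [413.3 284.3] 6.7 top c [413.5 284.1] z90 0.1009 xyz [ 0.4655 -0.2114  0.098 ] [ 0.4651 -0.2111  0.098 ] diam 27.2
jar n 366 342 circ [479.2 274.5] 11.3 top c [480.1 273.7] z90 0.0948 xyz [ 0.4881 -0.3514  0.092 ] [ 0.4864 -0.3494  0.092 ] diam 44.0
outer [325.8 209.2] rect [ 0.6282 -0.0328] [0.3422 0.0848] 83.21 cent [ 0.6277 -0.0336  0.035 ] circ 0.17498236894607544
hole [381.3 216.4] rect [ 0.613  -0.1595] [0.0524 0.0523] 44.83 cent [ 0.6125 -0.1596  0.035 ] circ 0.0276609119027853
hole [307. 207.] rect [0.6323 0.0092] [0.0415 0.0411] 0.63 cent [0.6321 0.0093 0.035 ] circ 0.022337110713124275
hole [343.9 211.7] rect [ 0.6224 -0.0749] [0.0682 0.0682] 83.8 cent [ 0.6223 -0.0749  0.035 ] circ 0.04533136263489723
hole [269.8 202.2] rect [0.643 0.095] [0.0648 0.0665] 0.64 cent [0.6424 0.0942 0.035 ] circ 0.03431188315153122
sq body ((0.4823477566242218, 0.18832269310951233), (0.051977429538965225, 0.051350995898246765), 57.7384033203125)
[[-3.000e-04  2.810e-01 -9.597e-01]
 [ 1.800e-03 -9.597e-01 -2.810e-01]
 [-1.000e+00 -1.800e-03 -2.000e-04]]
```

View pics/crop1.png

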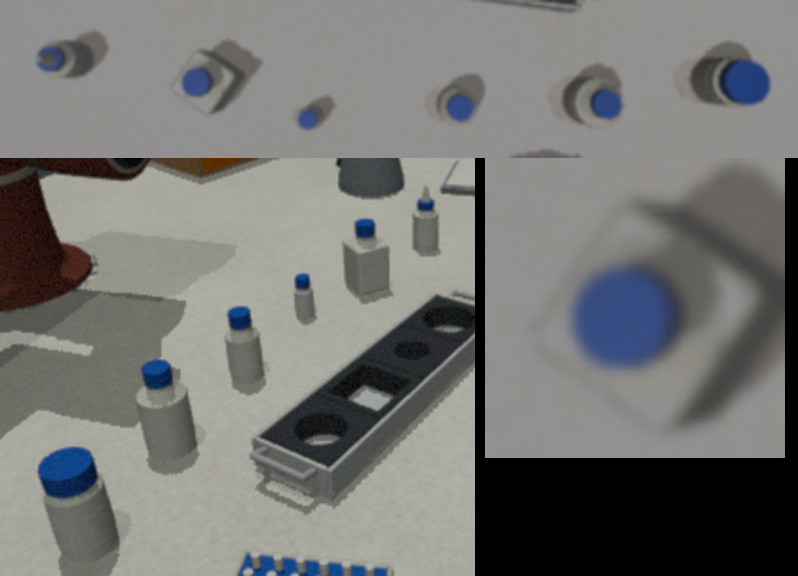

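The crop confirms it. The large bottle (scene crop 165,415) has a narrow cap, the jar (75,500) a broad one. The medium is at (243,345), and the dropper (425,225) has a white tip. Measured cap diameters (26, 27, 24 and 18 mm, jar 44 mm) and well sizes (65, 41, 68 sq, 52 mm) match the sizes given. I'll go above the large bottle first with the jaws across the tray (yaw −6.7°).

Request:
{"op": "play_rows", "data": {
  "plan": [
    [50,-291,-387,-1.17,-1],
    [50,-291,-387,-1.17,-1],
    [50,-291,-387,-1.17,-1],
    [50,-291,-387,-1.17,-1],
    [50,-291,-387,-1.17,-1],
    [50,-291,-387,-1.17,-1],
    [50,-291,-387,-1.17,-1],
    [50,-291,-387,-1.17,-1]
  ]
}}

```text
time: 1.1
tool_pos: [0.4659, -0.2095, 0.1806]
tool_rot: [-0.47, -0.528, -0.471, 0.528]
contact_force: [0.3, -0.7, 0.8]
gripper_width: 1.004
```

```bash
cat >> h.py <<'E'
def goto(st,xy,z,yaw=None):
    "shift (mm, tool axes) and turn from the measured pose; yaw = jaw direction, deg"
    M=rot(st['tool_rot']); d=M.T@(np.array([*xy,z])-st['tool_pos'])*1000
    y=np.degrees(np.arctan2(M[1,1],M[0,1])); t=0 if yaw is None else -np.radians((yaw-y+90)%180-90)
    print('t',round(st['time'],2),'tcp',st['tool_pos'].round(4),'yaw',round(y,2),'F',st['contact_force'].round(1),'w',round(st['gripper_width'],3),'-> d',d.round(1),'turn',round(t,3))
E
python3 - <<'E'
from h import *; from plant import manip
f=manip.grab_frame('wrist'); np.savez('pics/w1.npz',**f); cv2.imwrite('pics/w1.png',f['img'][:,:,::-1])
goto(manip.state(),(.4655,-.2114),.036,-6.7)
P=cloud(f); hsv=cv2.cvtColor(f['img'],cv2.COLOR_RGB2HSV)
b=((hsv[...,0]>95)&(hsv[...,0]<130)&(hsv[...,1]>110)&(hsv[...,2]>40)).astype(np.uint8)
n,l,s,c=cv2.connectedComponentsWithStats(b)
for i in range(1,n):
    if s[i,4]>100:
        q=P[l==i]; t=q[:,2]>np.percentile(q[:,2],90)-.005; vv,uu=np.nonzero(l==i); cc=[uu[t].mean(),vv[t].mean()]
        print(s[i],np.percentile(q[:,2],90).round(3),onz(f,cc,.098)[0].round(4),q[t].mean(0).round(4))
E
```

```text
t 1.15 tcp [ 0.4679 -0.2054  0.1798] yaw -6.37 F [-1.1  3.7  0.6] w 0.998 -> d [143.8  -1.8   6.9] turn 0.006
[ 271    0   36   36 1060] 0.087 [ 0.4593 -0.0755  0.098 ] [ 0.4585 -0.0721  0.0864]
[303 194  34  33 900] 0.099 [ 0.4642 -0.2121  0.098 ] [ 0.4642 -0.2118  0.0992]
[ 516  254  121   76 2989] 0.049 [ 0.6815 -0.3094  0.098 ] [ 0.7258 -0.3452  0.0502]
[338 319  37  17 275] 0.092 [ 0.4851 -0.3283  0.098 ] [ 0.4854 -0.334   0.0911]
```

View pics/w1.png

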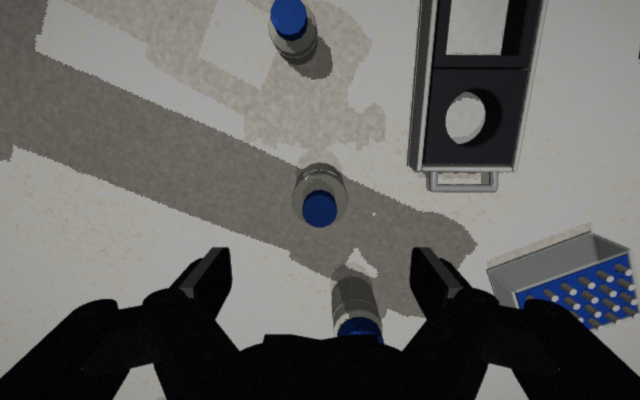

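The wrist picture shows the large bottle's narrow cap at (319,210) between the open fingers, with the jar at (360,320) and the tray at upper right. Wrist and top agree to about 1 mm. The arm is still settling, and its commanded pose is already over the bottle, so I'll go straight down and grip.

Request:
{"op": "play_rows", "data": {
  "plan": [
    [0,0,0,0,-1],
    [60,1,0,0,-1],
    [110,1,0,0,-1],
    [143,1,0,0,-1],
    [143,1,0,0,-1],
    [143,1,0,0,1],
    [143,1,0,0,1],
    [143,1,0,0,1]
  ]
}}

```text
time: 2.15
tool_pos: [0.4679, -0.2133, 0.0412]
tool_rot: [0.472, 0.528, 0.469, -0.528]
contact_force: [-1.6, -0.3, 7.1]
gripper_width: 0.563
```

Request:
{"op": "play_rows", "data": {
  "plan": [
    [0,0,0,0,1],
    [0,0,0,0,1],
    [0,0,0,0,1]
  ]
}}

```text
time: 2.52
tool_pos: [0.4679, -0.2133, 0.0412]
tool_rot: [0.472, 0.528, 0.469, -0.528]
contact_force: [-1.5, -0.3, 7.3]
gripper_width: 0.562
```

Run:
```python
from h import *; from plant import manip
goto(manip.state(),(.6424,.0945),.18,-6.7)
```

```text
t 2.52 tcp [ 0.4679 -0.2133  0.0412] yaw -6.64 F [-1.5 -0.3  7.3] w 0.562 -> d [-139.1  138.3 -325.5] turn 0.001
```

Request:
{"op": "play_rows", "data": {
  "plan": [
    [-60,0,0,0,1],
    [-115,0,0,0,1],
    [-135,21,-50,0,1],
    [-135,43,-100,0,1],
    [-135,64,-150,0,1],
    [-135,86,-200,0,1],
    [-135,107,-250,0,1],
    [-135,122,-285,0,1]
  ]
}}

```text
time: 3.52
tool_pos: [0.6213, 0.0594, 0.174]
tool_rot: [0.471, 0.528, 0.47, -0.527]
contact_force: [-0.2, 0.1, -1.3]
gripper_width: 0.56
```

Request:
{"op": "play_rows", "data": {
  "plan": [
    [0,16,-39,0,1],
    [0,16,-39,0,1],
    [0,16,-39,0,1],
    [0,16,-39,0,1],
    [0,16,-39,0,1]
  ]
}}

```text
time: 4.15
tool_pos: [0.6406, 0.0931, 0.1735]
tool_rot: [0.47, 0.528, 0.47, -0.528]
contact_force: [0.1, 0.5, -0.6]
gripper_width: 0.563
```

Run:
```python
from h import *; from plant import manip
goto(manip.state(),(.6424,.093),.046,-6.7)
```

```text
t 4.15 tcp [0.6406 0.0931 0.1735] yaw -6.71 F [ 0.1  0.5 -0.6] w 0.563 -> d [127.5   1.8  -0.2] turn -0.0
```

Request:
{"op": "play_rows", "data": {
  "plan": [
    [50,2,0,0,1],
    [85,2,0,0,1],
    [100,2,0,0,1],
    [110,2,0,0,1],
    [117,2,0,0,1],
    [123,2,0,0,1],
    [127,2,0,0,1],
    [127,2,0,0,1]
  ]
}}

```text
time: 5.15
tool_pos: [0.643, 0.0937, 0.0466]
tool_rot: [0.47, 0.528, 0.47, -0.528]
contact_force: [0.1, -0.1, -1.8]
gripper_width: 0.56
```

Run:
```python
from h import *; from plant import manip
goto(manip.state(),(.6424,.093),.046,-6.7)
f=manip.grab_frame('scene'); cv2.imwrite('pics/s1.png',cv2.resize(f['img'][130:290,210:430,::-1],None,fx=3,fy=3))
```

```text
t 5.15 tcp [0.643  0.0937 0.0466] yaw -6.65 F [ 0.1 -0.1 -1.8] w 0.56 -> d [ 0.6 -0.6  0.8] turn 0.001
```

View pics/s1.png

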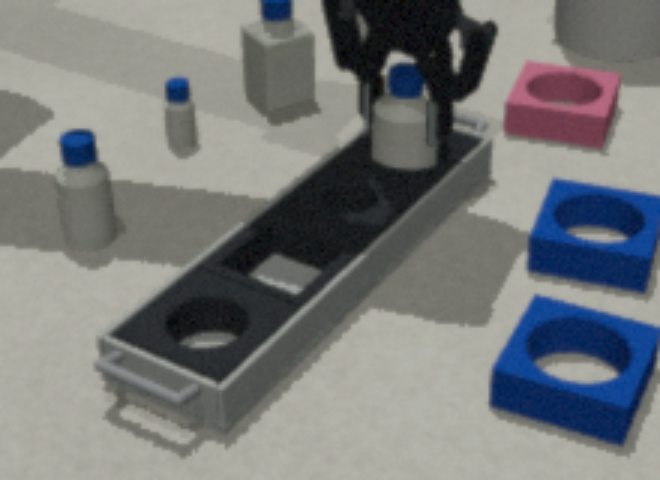

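The large bottle hangs in its well, upright at crop (405,120). I'll lower it the last millimetre or two, release and rise.

Request:
{"op": "play_rows", "data": {
  "plan": [
    [2,0,0,0,1],
    [2,0,0,0,1],
    [2,0,0,0,-1],
    [2,0,0,0,-1],
    [2,0,0,0,-1],
    [2,0,0,0,-1],
    [-20,0,0,0,-1],
    [-80,0,0,0,-1]
  ]
}}

```text
time: 6.2
tool_pos: [0.6402, 0.0936, 0.1241]
tool_rot: [-0.468, -0.526, -0.472, 0.53]
contact_force: [0.1, 0.1, 0.1]
gripper_width: 1.002
```

Run:
```python
from h import *; from plant import manip
goto(manip.state(),(.4597,-.0698),.18,-6.7)
```

```text
t 6.2 tcp [0.6402 0.0936 0.1241] yaw -6.65 F [0.1 0.1 0.1] w 1.002 -> d [ -54.5 -160.7  183.2] turn 0.001
```

Request:
{"op": "play_rows", "data": {
  "plan": [
    [-55,0,0,0,-1],
    [-55,-41,46,0,-1],
    [-55,-82,92,0,-1],
    [-55,-121,138,0,-1],
    [-55,-161,184,0,-1],
    [-55,-161,184,0,-1],
    [-55,-161,184,0,-1],
    [-55,-161,184,0,-1]
  ]
}}

```text
time: 7.2
tool_pos: [0.4625, -0.0699, 0.1822]
tool_rot: [0.471, 0.528, 0.47, -0.528]
contact_force: [1.0, 0.3, 0.9]
gripper_width: 1.002
```

Run:
```python
from h import *; from plant import manip
f=manip.grab_frame('wrist')
goto(manip.state(),(.459,-.071),.036,-6.7)
P=cloud(f); hsv=cv2.cvtColor(f['img'],cv2.COLOR_RGB2HSV)
b=((hsv[...,0]>95)&(hsv[...,0]<130)&(hsv[...,1]>110)&(hsv[...,2]>40)).astype(np.uint8)
n,l,s,c=cv2.connectedComponentsWithStats(b)
for i in range(1,n):
    if s[i,4]>100:
        q=P[l==i]; print(s[i],np.percentile(q[:,2],90).round(3),q[q[:,2]>np.percentile(q[:,2],90)-.005].mean(0).round(4))
```

```text
t 7.25 tcp [ 0.4625 -0.0698  0.1819] yaw -6.56 F [ 0.1 -0.5  0.7] w 0.997 -> d [145.9  -3.4   1.6] turn 0.003
[263   0  25  24 491] 0.057 [0.4437 0.0816 0.0568]
[301 185  31  33 765] 0.087 [ 0.4587 -0.0697  0.0867]
```

Request:
{"op": "play_rows", "data": {
  "plan": [
    [60,-4,0,0,-1],
    [115,-4,0,0,-1],
    [147,-4,0,0,-1],
    [147,-4,0,0,-1],
    [147,-4,0,0,1],
    [147,-4,0,0,1],
    [147,-4,0,0,1],
    [147,-4,0,0,1]
  ]
}}

```text
time: 8.25
tool_pos: [0.4594, -0.0705, 0.0367]
tool_rot: [0.471, 0.529, 0.469, -0.527]
contact_force: [-0.1, 0.3, 5.6]
gripper_width: 0.431
```

Request:
{"op": "play_rows", "data": {
  "plan": [
    [0,0,0,0,1],
    [0,0,0,0,1]
  ]
}}

```text
time: 8.5
tool_pos: [0.4594, -0.0705, 0.0367]
tool_rot: [0.471, 0.529, 0.469, -0.527]
contact_force: [-0.5, -0.5, 6.7]
gripper_width: 0.431
```

Run:
```python
from h import *; from plant import manip
goto(manip.state(),(.6127,-.1595),.17,-6.7)
```

```text
t 8.5 tcp [ 0.4594 -0.0705  0.0367] yaw -6.65 F [-0.5 -0.5  6.7] w 0.431 -> d [-132.7  163.1   70.8] turn 0.001
```

Request:
{"op": "play_rows", "data": {
  "plan": [
    [-60,0,0,0,1],
    [-115,0,0,0,1],
    [-133,40,18,0,1],
    [-133,90,40,0,1],
    [-133,135,59,0,1],
    [-133,163,72,0,1],
    [-133,163,72,0,1],
    [-133,163,72,0,1]
  ]
}}

```text
time: 9.5
tool_pos: [0.6106, -0.16, 0.1671]
tool_rot: [-0.47, -0.528, -0.47, 0.528]
contact_force: [-0.1, -0.7, -0.5]
gripper_width: 0.432
```

Request:
{"op": "play_rows", "data": {
  "plan": [
    [0,0,0,0,1],
    [0,0,0,0,1],
    [40,0,0,0,1],
    [75,0,0,0,1],
    [75,0,0,0,1],
    [75,0,0,0,1]
  ]
}}

```text
time: 10.25
tool_pos: [0.6119, -0.1605, 0.0939]
tool_rot: [0.471, 0.528, 0.47, -0.528]
contact_force: [-0.3, -1.0, -0.7]
gripper_width: 0.434
```

Run:
```python
from h import *; from plant import manip
goto(manip.state(),(.6127,-.1603),.0417,-6.7)
```

```text
t 10.25 tcp [ 0.6119 -0.1605  0.0939] yaw -6.64 F [-0.3 -1.  -0.7] w 0.434 -> d [52.2  0.6 -0.3] turn 0.001
```

Request:
{"op": "play_rows", "data": {
  "plan": [
    [20,1,0,0,1],
    [36,1,0,0,1],
    [44,1,0,0,1],
    [50,1,0,0,1],
    [53,1,0,0,1],
    [53,1,0,0,1]
  ]
}}

```text
time: 11.0
tool_pos: [0.6121, -0.1605, 0.0417]
tool_rot: [-0.47, -0.528, -0.471, 0.528]
contact_force: [-7.7, 2.8, 11.2]
gripper_width: 0.429
```

Run:
```python
from h import *; from plant import manip
goto(manip.state(),(.6127,-.1603),.0417,-6.7)
f=manip.grab_frame('scene'); cv2.imwrite('pics/s2.png',cv2.resize(f['img'][120:290,210:430,::-1],None,fx=3,fy=3))
```

```text
t 11.0 tcp [ 0.6121 -0.1605  0.0417] yaw -6.63 F [-7.7  2.8 11.2] w 0.429 -> d [ 0.   0.6 -0.2] turn 0.001
```

View pics/s2.png

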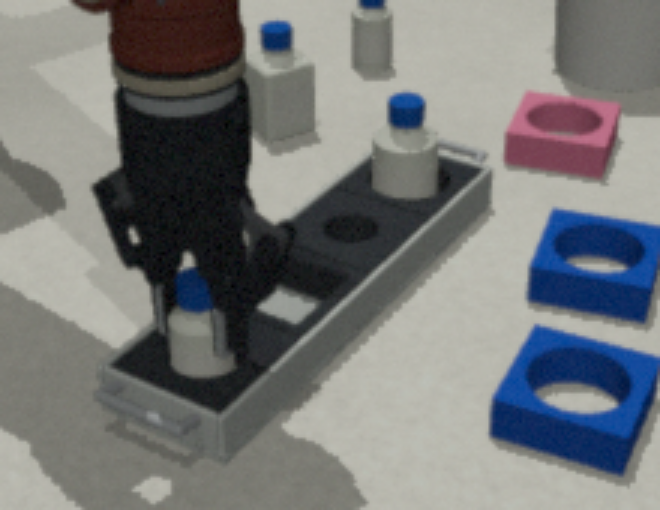

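The large bottle sits in its well at (405,160). The medium is in its well at (200,340). 11 N upward says it is on the floor, so I'll release and rise.

Request:
{"op": "play_rows", "data": {
  "plan": [
    [-1,0,0,0,1],
    [-1,0,0,0,-1],
    [-1,0,0,0,-1],
    [-1,0,0,0,-1],
    [-1,0,0,0,-1],
    [-20,0,0,0,-1],
    [-80,0,0,0,-1],
    [-140,0,0,0,-1]
  ]
}}

```text
time: 12.05
tool_pos: [0.612, -0.1604, 0.1818]
tool_rot: [0.47, 0.528, 0.47, -0.528]
contact_force: [1.5, -0.2, 0.5]
gripper_width: 0.999
```

Run:
```python
from h import *; from plant import manip
goto(manip.state(),(.444,.0825),.15,-6.7)
f=manip.grab_frame('top');np.savez('pics/t2.npz',**f)
P=cloud(f); hsv=cv2.cvtColor(f['img'],cv2.COLOR_RGB2HSV)
b=((hsv[...,0]>95)&(hsv[...,0]<130)&(hsv[...,1]>110)&(hsv[...,2]>40)).astype(np.uint8)
n,l,s,c=cv2.connectedComponentsWithStats(b)
for i in range(1,n):
    if 30<s[i,4]<400:
        q=P[l==i]; print(c[i].round(1),np.percentile(q[:,2],90).round(3),q[q[:,2]>np.percentile(q[:,2],90)-.005].mean(0).round(4))
cv2.imwrite('pics/t2.png',cv2.resize(f['img'][160:260,190:430,::-1],None,fx=3,fy=3))
```

```text
t 12.05 tcp [ 0.612  -0.1604  0.1818] yaw -6.65 F [ 1.5 -0.2  0.5] w 0.999 -> d [  31.7 -195.  -221.8] turn 0.001
[266.6 196.7] 0.106 [0.6427 0.0938 0.1042]
[150.2 262.4] 0.08 [0.5029 0.34   0.0775]
[218.3 273.8] 0.1 [0.4819 0.1861 0.1122]
[487. 276.] 0.095 [ 0.4836 -0.3601  0.1033]
[271.3 291.5] 0.058 [0.4448 0.083  0.057 ]
```

View pics/t2.png

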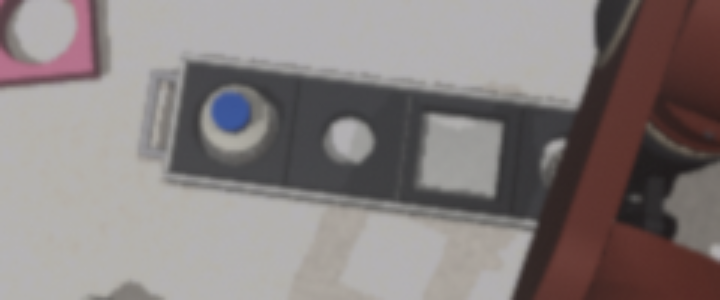

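The large bottle is seated, with its cap at (232,112) in the crop, at z ≈ 0.103 and within 1 mm of the well centre. The arm hides the medium for now. Next is the small bottle.

Request:
{"op": "play_rows", "data": {
  "plan": [
    [0,-40,-45,0,-1],
    [0,-80,-90,0,-1],
    [0,-118,-135,0,-1],
    [0,-157,-179,0,-1],
    [15,-195,-222,0,-1],
    [30,-195,-222,0,-1],
    [30,-195,-222,0,-1],
    [30,-195,-222,0,-1]
  ]
}}

```text
time: 13.1
tool_pos: [0.4453, 0.0818, 0.1503]
tool_rot: [0.47, 0.529, 0.469, -0.528]
contact_force: [0.0, 0.1, 0.5]
gripper_width: 1.002
```

Run:
```python
from h import *; from plant import manip
f=manip.grab_frame('wrist')
goto(manip.state(),(.444,.0825),.041,-6.7)
P=cloud(f); hsv=cv2.cvtColor(f['img'],cv2.COLOR_RGB2HSV)
b=((hsv[...,0]>95)&(hsv[...,0]<130)&(hsv[...,1]>110)&(hsv[...,2]>40)).astype(np.uint8)
n,l,s,c=cv2.connectedComponentsWithStats(b)
for i in range(1,n):
    if s[i,4]>100:
        q=P[l==i]; print(s[i],np.percentile(q[:,2],90).round(3),q[q[:,2]>np.percentile(q[:,2],90)-.005].mean(0).round(4))
f=manip.grab_frame('top')
cv2.imwrite('pics/t3.png',cv2.resize(f['img'][160:310,130:520,::-1],None,fx=2,fy=2))
```

```text
t 13.15 tcp [0.4454 0.0817 0.1503] yaw -6.75 F [ 0.9 -0.6 -0.1] w 0.998 -> d [109.3  -1.6  -0.6] turn -0.001
[ 336   15   47   51 1841] 0.098 [0.4802 0.1896 0.0979]
[ 590  147   50   44 1462] 0.103 [0.6395 0.0949 0.1034]
[308 187  23  26 454] 0.057 [0.4438 0.0841 0.0562]
```

View pics/t3.png

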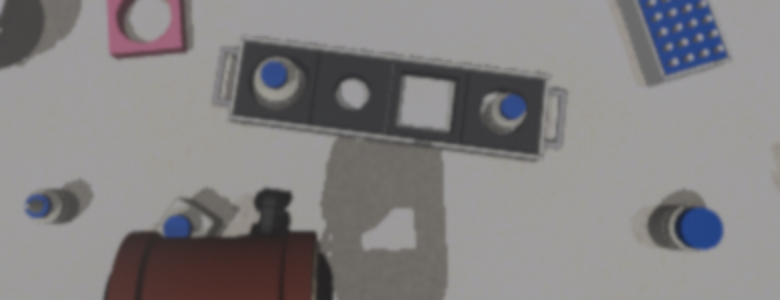

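The medium is also in its well, with its cap at (512,107). The dropper (40,206) and jar (700,230) have not moved. The fingers are over the small bottle at (0.444, 0.083). I'll grip its cap.

Request:
{"op": "play_rows", "data": {
  "plan": [
    [55,-2,-2,0,-1],
    [107,-2,-2,0,-1],
    [107,-2,-2,0,-1],
    [107,-2,-2,0,1],
    [107,-2,-2,0,1],
    [107,-2,-2,0,1],
    [107,-2,-2,0,1],
    [107,-2,-2,0,1]
  ]
}}

```text
time: 14.2
tool_pos: [0.4437, 0.0849, 0.0438]
tool_rot: [0.471, 0.529, 0.47, -0.527]
contact_force: [-0.1, -0.6, 5.9]
gripper_width: 0.189
```

Request:
{"op": "play_rows", "data": {
  "plan": [
    [0,0,0,0,1],
    [0,0,0,0,1],
    [0,0,0,0,1]
  ]
}}

```text
time: 14.58
tool_pos: [0.4437, 0.0849, 0.0438]
tool_rot: [0.471, 0.529, 0.47, -0.527]
contact_force: [-0.6, 0.1, 5.4]
gripper_width: 0.188
```

Run:
```python
from h import *; from plant import manip
goto(manip.state(),(.6322,.0093),.17,-6.7)
```

```text
t 14.57 tcp [0.4437 0.0849 0.0438] yaw -6.64 F [-0.6  0.1  5.4] w 0.188 -> d [-125.7  196.3   53.3] turn 0.001
```

Request:
{"op": "play_rows", "data": {
  "plan": [
    [-60,0,0,0,1],
    [-110,0,0,0,1],
    [-126,50,13,0,1],
    [-126,105,28,0,1],
    [-126,155,41,0,1],
    [-126,196,52,0,1],
    [-126,196,52,0,1],
    [-126,196,52,0,1]
  ]
}}

```text
time: 15.58
tool_pos: [0.6302, 0.0108, 0.1676]
tool_rot: [-0.47, -0.528, -0.471, 0.529]
contact_force: [-0.1, 0.1, -0.5]
gripper_width: 0.19
```

Request:
{"op": "play_rows", "data": {
  "plan": [
    [0,0,0,0,1],
    [0,0,0,0,1],
    [40,0,0,0,1],
    [75,0,0,0,1],
    [75,0,0,0,1],
    [75,0,0,0,1]
  ]
}}

```text
time: 16.32
tool_pos: [0.6318, 0.0106, 0.095]
tool_rot: [0.471, 0.529, 0.47, -0.528]
contact_force: [-0.1, 0.7, -0.5]
gripper_width: 0.19
```

Run:
```python
from h import *; from plant import manip
goto(manip.state(),(.6322,.0103),.0488,-6.7)
f=manip.grab_frame('scene'); cv2.imwrite('pics/s3.png',cv2.resize(f['img'][120:270,210:430,::-1],None,fx=3,fy=3))
```

```text
t 16.32 tcp [0.6318 0.0106 0.095 ] yaw -6.64 F [-0.1  0.7 -0.5] w 0.19 -> d [46.2  0.3  0.2] turn 0.001
```

View pics/s3.png

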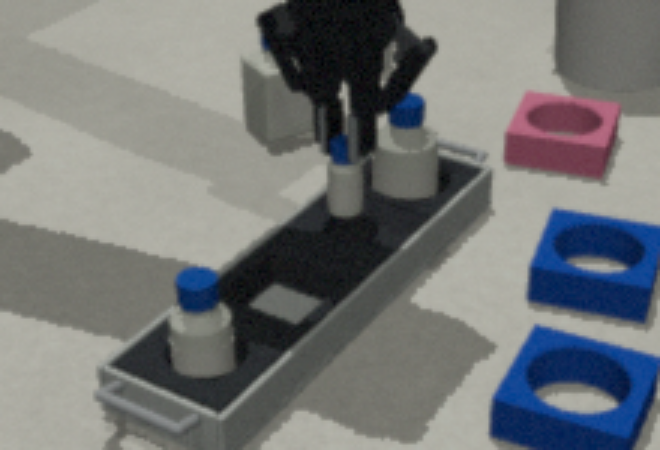

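The small bottle hangs upright from its cap at (345,185), above its well. I'll lower and release it.

Request:
{"op": "play_rows", "data": {
  "plan": [
    [20,0,0,0,1],
    [34,0,0,0,1],
    [42,0,0,0,1],
    [47,0,0,0,1],
    [47,0,0,0,1],
    [47,0,0,0,1]
  ]
}}

```text
time: 17.12
tool_pos: [0.6311, 0.0106, 0.0488]
tool_rot: [-0.47, -0.528, -0.471, 0.529]
contact_force: [-7.2, 0.2, 13.9]
gripper_width: 0.188
```

Run:
```python
from h import *; from plant import manip
goto(manip.state(),(.6322,.0103),.0488,-6.7)
```

```text
t 17.12 tcp [0.6311 0.0106 0.0488] yaw -6.64 F [-7.2  0.2 13.9] w 0.188 -> d [-0.   1.1  0.1] turn 0.001
```

Request:
{"op": "play_rows", "data": {
  "plan": [
    [-1,0,0,0,1],
    [-1,0,0,0,-1],
    [-1,0,0,0,-1],
    [-1,0,0,0,-1],
    [-1,0,0,0,-1],
    [-20,0,0,0,-1],
    [-80,0,0,0,-1],
    [-135,0,0,0,-1]
  ]
}}

```text
time: 18.12
tool_pos: [0.6312, 0.0105, 0.1843]
tool_rot: [0.471, 0.528, 0.47, -0.528]
contact_force: [0.9, -0.1, 0.4]
gripper_width: 1.002
```

Run:
```python
from h import *; from plant import manip
goto(manip.state(),(.4812,.1893),.185,-34)
```

```text
t 18.12 tcp [0.6312 0.0105 0.1843] yaw -6.64 F [ 0.9 -0.1  0.4] w 1.002 -> d [  -0.9 -169.7 -160.2] turn 0.477
```

Request:
{"op": "play_rows", "data": {
  "plan": [
    [0,-45,-42,0.15,-1],
    [0,-90,-84,0.3,-1],
    [0,-130,-122,0.45,-1],
    [0,-170,-160,0.48,-1],
    [0,-170,-160,0.48,-1],
    [0,-170,-160,0.48,-1],
    [0,-170,-160,0.48,-1]
  ]
}}

```text
time: 19.0
tool_pos: [0.4817, 0.1883, 0.1819]
tool_rot: [0.331, 0.625, 0.331, -0.625]
contact_force: [-0.2, 0.6, -0.0]
gripper_width: 1.004
```

Run:
```python
from h import *; from plant import manip
f=manip.grab_frame('wrist')
goto(manip.state(),(.4812,.1893),.036,-34)
P=cloud(f); z=P[...,2]; xy=P[...,:2]
near=(np.hypot(xy[...,0]-.4812,xy[...,1]-.1893)<.045)
t=near&(z>.060)&(z<.082); pts=xy[t].astype(np.float32)
r=cv2.minAreaRect(pts); print('shoulder',t.sum(),r)
c=near&(z>.09)&(z<.105); print('cap',xy[c].mean(0),z[c].mean())
cv2.imwrite('pics/w2.png',f['img'][:,:,::-1])
```

```text
t 19.05 tcp [0.4816 0.1882 0.1817] yaw -34.25 F [ 0.2 -0.1  0.3] w 1.0 -> d [145.7  -1.   -0.6] turn -0.004
shoulder 1959 ((0.4803811311721802, 0.19007991254329681), (0.050185542553663254, 0.04938472807407379), 56.76963806152344)
cap [0.48116691 0.19064109] 0.09657966145858186
```

View pics/w2.png

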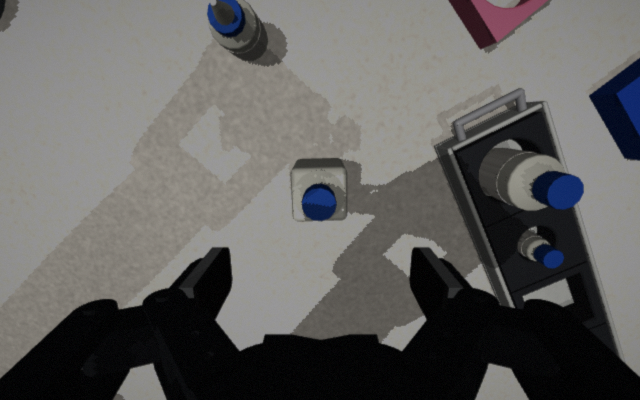

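The square bottle at (320,190) lies square to the open jaws, with measured side angle −33.2° against a jaw angle of −34.2°. The large bottle (560,185) and small bottle (545,250) stand in their wells. I'll grip the body.

Request:
{"op": "play_rows", "data": {
  "plan": [
    [55,-2,-1,-0.02,-1],
    [110,-2,-1,-0.02,-1],
    [146,-2,-1,-0.02,-1],
    [146,-2,-1,-0.02,-1],
    [146,-2,-1,-0.02,1],
    [146,-2,-1,-0.02,1],
    [146,-2,-1,-0.02,1],
    [146,-2,-1,-0.02,1]
  ]
}}

```text
time: 20.05
tool_pos: [0.482, 0.1915, 0.0381]
tool_rot: [0.338, 0.623, 0.337, -0.62]
contact_force: [0.5, -1.1, 6.6]
gripper_width: 0.578
```

Request:
{"op": "play_rows", "data": {
  "plan": [
    [0,0,0,0,1],
    [0,0,0,0,1]
  ]
}}

```text
time: 20.3
tool_pos: [0.482, 0.1915, 0.0381]
tool_rot: [0.338, 0.623, 0.337, -0.62]
contact_force: [1.1, -1.3, 6.2]
gripper_width: 0.572
```

Run:
```python
from h import *; from plant import manip
goto(manip.state(),(.6224,-.0749),.175,-6.7)
```

```text
t 20.3 tcp [0.482  0.1915 0.0381] yaw -33.0 F [ 1.1 -1.3  6.2] w 0.572 -> d [-136.4  263.3  146.5] turn -0.459
```

Request:
{"op": "play_rows", "data": {
  "plan": [
    [-60,0,0,0,1],
    [-120,0,0,0,1],
    [-137,45,25,-0.1,1],
    [-137,95,52,-0.2,1],
    [-137,145,80,-0.3,1],
    [-137,195,108,-0.4,1],
    [-137,240,133,-0.46,1],
    [-137,263,146,-0.46,1]
  ]
}}

```text
time: 21.3
tool_pos: [0.6213, -0.0768, 0.1724]
tool_rot: [-0.47, -0.529, -0.47, 0.529]
contact_force: [0.1, 0.4, -0.3]
gripper_width: 0.572
```

Request:
{"op": "play_rows", "data": {
  "plan": [
    [0,0,0,0,1],
    [0,0,0,0,1],
    [0,0,0,0,1],
    [0,0,0,0,1]
  ]
}}

```text
time: 21.8
tool_pos: [0.6204, -0.0736, 0.1724]
tool_rot: [0.471, 0.528, 0.471, -0.528]
contact_force: [0.2, 0.1, -0.4]
gripper_width: 0.575
```

Run:
```python
from h import *; from plant import manip
goto(manip.state(),(.6224,-.0741),.0435,-6.7)
```

```text
t 21.8 tcp [ 0.6204 -0.0736  0.1724] yaw -6.57 F [ 0.2  0.1 -0.4] w 0.575 -> d [128.9   2.    0.3] turn 0.002
```

Next I'll lower to just above the foam and check before going in.

Request:
{"op": "play_rows", "data": {
  "plan": [
    [45,2,0,0,1],
    [85,2,0,0,1],
    [85,2,0,0,1],
    [85,2,0,0,1],
    [85,2,0,0,1]
  ]
}}

```text
time: 22.42
tool_pos: [0.6245, -0.0752, 0.0903]
tool_rot: [0.472, 0.529, 0.469, -0.527]
contact_force: [0.2, -0.4, -0.6]
gripper_width: 0.568
```

Run:
```python
from h import *; from plant import manip
goto(manip.state(),(.6224,-.0741),.0435,-6.7)
f=manip.grab_frame('scene'); cv2.imwrite('pics/s4.png',cv2.resize(f['img'][120:290,210:430,::-1],None,fx=3,fy=3))
```

```text
t 22.43 tcp [ 0.6245 -0.0752  0.0903] yaw -6.64 F [ 0.2 -0.4 -0.6] w 0.568 -> d [46.8 -2.4 -0.8] turn 0.001
```

View pics/s4.png

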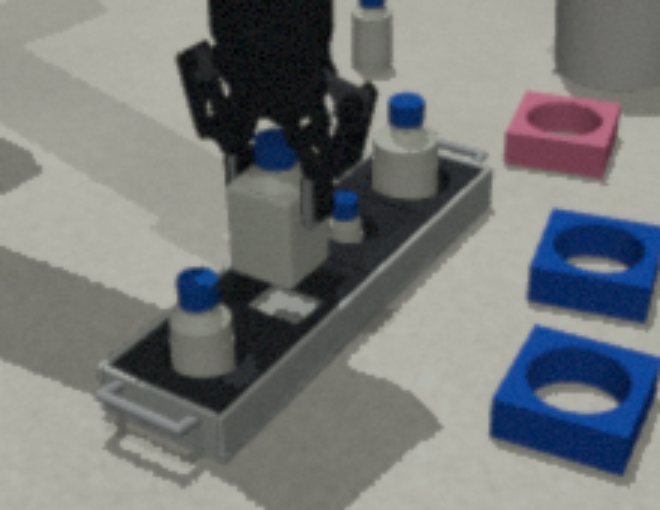

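The square bottle is upright at (280,210), aligned with the tray and above its well, with the other three seated. I'll lower it slowly.

Request:
{"op": "play_rows", "data": {
  "plan": [
    [12,-2,-1,0,1],
    [20,-2,-1,0,1],
    [28,-2,-1,0,1],
    [36,-2,-1,0,1],
    [43,-2,-1,0,1],
    [47,-2,-1,0,1],
    [47,-2,-1,0,1],
    [47,-2,-1,0,1]
  ]
}}

```text
time: 23.48
tool_pos: [0.6212, -0.0739, 0.0431]
tool_rot: [-0.47, -0.528, -0.47, 0.528]
contact_force: [-6.2, 0.0, 12.6]
gripper_width: 0.578
```

Run:
```python
from h import *; from plant import manip
goto(manip.state(),(.6224,-.0741),.0435,-6.7)
```

```text
t 23.48 tcp [ 0.6212 -0.0739  0.0431] yaw -6.64 F [-6.2  0.  12.6] w 0.578 -> d [-0.4  1.2  0. ] turn 0.001
```

On the floor of its well (12.6 N). I'll release, rise and back off to one side for a clear view.

Request:
{"op": "play_rows", "data": {
  "plan": [
    [-1,0,0,0,1],
    [-1,0,0,0,-1],
    [-1,0,0,0,-1],
    [-1,0,0,0,-1],
    [-1,0,0,0,-1],
    [-20,0,0,0,-1],
    [-80,0,0,0,-1],
    [-140,0,0,0,-1]
  ]
}}

```text
time: 24.48
tool_pos: [0.6206, -0.0736, 0.1828]
tool_rot: [0.47, 0.528, 0.47, -0.528]
contact_force: [0.4, 0.3, -0.1]
gripper_width: 0.999
```

Request:
{"op": "play_rows", "data": {
  "plan": [
    [-20,-40,40,0,-1],
    [-20,-80,80,0,-1],
    [-20,-120,120,0,-1],
    [-20,-140,160,0,-1],
    [-20,-150,200,0,-1],
    [-20,-150,200,0,-1],
    [-20,-150,200,0,-1],
    [-20,-150,200,0,-1]
  ]
}}

```text
time: 25.48
tool_pos: [0.4492, -0.2541, 0.2007]
tool_rot: [0.471, 0.528, 0.47, -0.528]
contact_force: [1.1, -1.3, 0.9]
gripper_width: 1.003
```

Run:
```python
from h import *; from plant import manip
s=manip.state(); print(s['time'],s['tool_pos'],s['contact_force'],s['gripper_width'])
o=[]
for n in('top','scene'):
    f=manip.grab_frame(n); o.append(f['img'])
    if n=='scene': break
    P=cloud(f); hsv=cv2.cvtColor(f['img'],cv2.COLOR_RGB2HSV)
    b=((hsv[...,0]>95)&(hsv[...,0]<130)&(hsv[...,1]>110)&(hsv[...,2]>40)).astype(np.uint8)
    k,l,st,c=cv2.connectedComponentsWithStats(b)
    for i in range(1,k):
        if 25<st[i,4]<450:
            q=P[l==i]; print(c[i].round(1),st[i,4],np.median(q[:,2]).round(4),q[q[:,2]>np.percentile(q[:,2],90)-.006].mean(0).round(4))
a=cv2.resize(o[0][165:305,130:510],None,fx=2,fy=2); b=cv2.resize(o[1][80:240,200:500],None,fx=2,fy=2)
w=np.zeros((600,760,3),np.uint8); w[:280,:760]=a; w[280:600,:600]=b
cv2.imwrite('pics/fin.png',w[:,:,::-1])
```

```text
25.475 [ 0.4491683  -0.25408818  0.20067772] [ 1.08363253 -1.25777246  0.90669444] 1.0033221344743433
[266.6 196.7] 115 0.1042 [0.6428 0.094  0.1042]
[306.7 205.6] 48 0.0625 [0.6257 0.0092 0.0977]
[346.4 207.8] 116 0.1032 [ 0.621  -0.0743  0.1032]
[386.3 212.8] 111 0.0922 [ 0.6121 -0.1588  0.0999]
[150.3 262.4] 35 0.0772 [0.5032 0.3398 0.0773]
[487.2 271.9] 43 0.0939 [ 0.4921 -0.2542  0.3405]
```

View pics/fin.png

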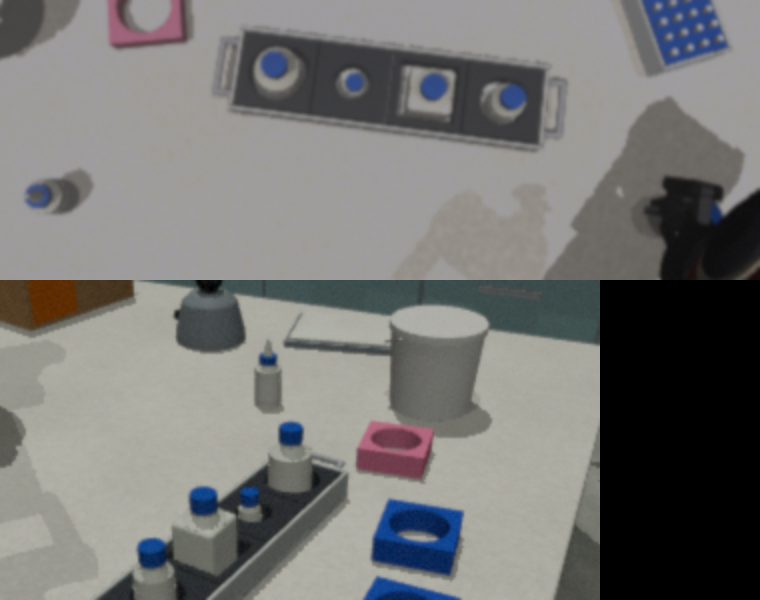

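All four bottles are seated upright. Median cap heights are 0.104, 0.0625, 0.103 and 0.092 m against the expected 0.103, 0.061, 0.102 and 0.091 m. The gripper is clear at z = 0.20 m, above the jar.

```bash
python3 -c "
from plant import manip
print(manip.job_done())"
```

```text
the job is handed in; nothing more can be done
None
```

The four kit bottles (large, medium, small, square) are standing upright in their own wells, and I handed the job in at about 25.6 s of robot time.

- **Final check:** in the last pictures the cap heights were within 1.5 mm of fully seated. Cap positions were within about 2 mm of the well centres for the large, square and medium bottles. The small bottle's position reading was contaminated by stray depth points, so for it I relied on the cap height and the picture.
- **Left alone:** the dropper bottle had not moved. The gripper hid the jar in the last picture, but it stood in its place in an earlier clear view and the arm stayed well above it. The blue and pink blocks were not touched.
- **Forces:** the highest wrist force I saw at the end of any move was about 16 N, when bottles met the tray floor. It included 6–8 N sideways for the medium, small and square bottles, and was gone after release.

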